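Set the shaker's transport lock

TASK

Before the shaker is carried away, set its transport lock: press the lock's plunger down into its housing against the spring, keep it down while you slide the keeper across over it all the way to its end stop, then let go so that the keeper holds the plunger in. Press and push gently (not more than about 20 N), and leave the other things where they are.

Things in the scene. Friction and masses are not known exactly. Their poses are not given: they have to be found in the camera images.
- shaker: Blue laboratory shaker, 260 (x) x 300 (y) mm, fixed on the bench; deck 55 mm above the bench. Origin: centre of underside; x points away from its front panel, y left, z up. On the deck, centred at x -75, y 0 mm, is the grey lock housing, 72 (x) mm wide, from y -64 to +70 mm, 32 mm high. Behind it (x -15 to 125 mm) is the aluminium platform, top 69 mm above the bench, with low things on it.
- plunger_top (a point): Point on the plunger's flat top, on the middle of the lock housing (shaker x -75, y 0 mm); axes as the shaker's. The plunger is a steel press bar reaching 18 mm either way in x and from -30 to +38 mm in y of this point. Unpressed its top is 33 mm above the deck, 5 mm proud of the keeper's plate. The point moves with it.
- plunger (a joint): How far the plunger is pushed down, m: 0 = up. A spring pushes it up: about 2 N at the top plus 0.7 N per mm (8.4 N at 9 mm, 11 N at 13 mm). It meets a firm rubber bottom (about 10 N per mm) somewhere from 0.0105 to 0.0145, different each time. From 9 mm on its top is below the keeper's lip and the keeper can pass. Held by the keeper it rests at about 9 mm.
- keeper_bridge (a point): Centre of the flat pushing face, looking to shaker -y, of the keeper's upright bridge, which crosses over the plunger: 8 mm thick in y, 56 mm wide in x, from 37 to 57 mm above the deck (this point 47 mm). With the keeper at 0 it is 12 mm to +y of the plunger's point. Moves with the keeper; axes as the shaker's.
- keeper_lip (a point): Middle of the keeper's lip edge (upper side, 28 mm above the deck). The keeper is an aluminium frame round the plunger: a 4 mm thick flat lip on the -y side, two strips along its sides, the bridge on the +y side. Between the lip's edge and the bridge's face is an opening 44 mm long in y and 44 mm wide in x, through which closed fingers reach the plunger and push the bridge.
- keeper (a joint): How far the keeper has slid to shaker +y, m. Unpressed, the plunger blocks the lip at about 0.002; it is home where its end meets the end stop, at 0.017 to 0.023, different each time, the lip then well over the plunger's -y end. It slides with about 1.5 N of friction, more while the plunger bears on the lip, and stays where it is left.
- keeper_end (a point): Middle of the keeper's +y end (front end of its side strips), 36 mm to +y of the plunger's point with the keeper at 0, 26 mm above the deck. This end meets the end stop. Moves with the keeper; axes as the shaker's.
- end_stop: Dark steel bar across the +y end of the lock housing, 62 (x) x 7 (y) x 9 (z) mm, fixed, set at a different place each time. Origin: on its face that looks to the keeper (shaker -y), at the middle of its lower edge. Axes as the shaker's.
- well_plate: White well plate 127 x 85 x 12 mm lying on the shaker's platform, +y half. Origin: centre of underside. Leave it alone.
- tip_box: Orange and white shallow box 100 x 70 x 28 mm lying on the shaker's platform, -y half. Origin: centre of underside. Leave it alone.
- reagent_bottle: Amber jar, 60 mm across and 100 mm tall, on the bench to one side. Origin: centre of underside. Leave it alone.
- tube_rack: Green tube rack, 70 x 160 mm and 59 mm tall, on the bench to one side. Origin: centre of underside. Leave it alone.

How it is judged:
By the outcome, as a careful person would: the job done as asked, in the order asked, and still so for the second after the job is handed in, with the robot touching nothing.
It also fails if it takes over 45 s, if anything falls off the work surface, if the arm or the gripper's body presses on something with over 40 N, if the wrist force passes 120 N, or if a joint passes its speed limit or range.

ROBOT

A 6-joint arm with a two-finger parallel gripper is mounted at the origin on the work surface. World frame = base frame: x ahead of the robot, y to its left, z up, the work surface at z = 0. Lengths are in m, angles in degrees, forces in N, time in s.
With the tool pointing down it reaches from about 0.3 to 0.75 m from the base axis. Payload 8.5 kg.
Tool frame: the origin (TCP) lies midway between the tips of the shut fingers; the grasp point (between the pads) lies 19 mm behind it; z points along the fingers, y is the direction in which the jaws open and shut (so a half turn about z gives the same grasp; the last joint's range is limited). The gripper opens to 85 mm and grips with 20 to 120 N. Pads are 22 mm wide; open, the fingers measure 114 mm over their backs; the gripper's body (76 mm by 85 mm) begins 54 mm behind the grasp point. The pads swing forward as they close: fully open they stand 13 mm farther back than shut.
Start: joints at [56.878, 21.807, 74.336, -0, 83.858, -12.336], TCP at [0.195, 0.514, 0.231] pointing down, gripper open.
Joint ranges: [-178.18, 178.18], [-50.72, 133.34], [12.68, 142.11], [-81.47, 261.47], [9.98, 163.14], [-165.26, 165.26]. Speed limits (degrees/s): [136.94, 136.94, 180, 180, 180, 180].

INTERFACE

Orientations are given as a 3x3 rotation matrix whose columns are the frame's x, y, z axes.
In Python, from rig import status, eyes, env gives the robot as it stands. The module is installed in compiled form; this text tells all that it offers.
- The arm moves only by the tool play_rows, never from a script. Its argument "targets" is text: rows parted by semicolons, each of 5 numbers parted by spaces: the shift along the tool's x, y, z in m, then the turn about the tool's z in rad, then the closure, from 0 (fully open) to 1 (shut). A call has 1 to 5 rows; each row is the pose to reach, as a shift and turn from the pose commanded when the call began, along the tool's axes at that moment; what a row does not reach only later rows make up. A row lasts 1/10 s, in which the tool goes at most 50 mm and 8.59 degrees, less where a joint would pass 70% of its speed; a pose out of reach is approached as far as the arm can. A call with a gripper value outside its range is refused whole. The fingers move at their own pace and stop on an object; "force" is the grip in N (left out, the last holds). Time passes only in rows, so rows that repeat a pose let the fingers close. It gives the time, the measured TCP pose, the force and the opening at its end, in the units of the state.
- status.observe(): the state, without advancing time (a new reading comes with each control period).
- eyes.get_image(name): name is "side" or "top" or "wrist"; returns a dict with "pixels" (480x640x3 uint8, red, green, blue), "range_z" (480x640 float32, m along the optical axis (not along the pixel's ray), 0 where there is no reading), "mtx" (3x3 intrinsics, pixels), "k1" (the pictures are not rectified: a ray, as slopes to the right and down, at radius r is drawn at 1 + k1 r^2 times it, then the intrinsics apply), "world_to_cam" (4x4, takes a point from world to camera coordinates); the wrist camera has in their place "T_tool_cam" (4x4, takes a point from camera to tool coordinates, whose origin is the TCP and whose axes are the flange's). Camera axes: x right, y up, looking along -z (the intrinsics and any distortion apply to the point x, -y, -z); pixel columns grow to the right and rows downward; lengths in m; the calibration is good to about 2 mm. A picture is of the moment at which its call begins: read the wrist's pose just before it.
- env.close_job(): hands the job in, once; it reports no verdict.
The state is a dict: "time_s": time; "q": joint angles; "qvel": joint speeds; "joint_efforts": joint torques, N m; "position": TCP position; "tool_rot": TCP orientation; "ft_force": force on the tool from outside, world axes, zero at the start; "wrist_torque": the same for the moment, N m; "grip_width": finger opening in m.
Only numpy, scipy, OpenCV 4.12 (cv2) and the standard library are available. Lean on these libraries where they do the work, as an engineer would, in place of code of your own. Each camera call takes 0.05 s, during which the arm holds its last target.

## Working session

There is one attempt and no reset: what is moved stays moved. The work goes in short steps, Python scripts to look and compute and a tool call to move; the robot and the scene stay as the last step left them, time stands still between calls to the robot, and variables do not carry over. Pictures are saved under pics/ and viewed, and the job is handed in when it is done.

Besides the shell and the picture viewer there is one more tool, called after "Call:" as name(argument=value, ...) on one line, values as JSON. play_rows: Moves the arm, as the interface text tells. Its arguments: {"type":"object","properties":{"targets":{"type":"string"},"force":{"type":"number"}},"required":["targets"]}

```bash
mkdir -p pics
python3 - <<'E'
from rig import status, eyes, env
import cv2, numpy as np, pickle
s=status.observe(); print(s)
for n in ("side","top","wrist"):
    d=eyes.get_image(n); pickle.dump(d,open(f"pics/{n}0.pkl","wb"))
    cv2.imwrite(f"pics/{n}0.png",d["pixels"][:,:,::-1])
    print(n,d["mtx"].tolist(),d["k1"],(d["world_to_cam"] if "world_to_cam" in d else d["T_tool_cam"]).round(4).tolist())
E
```

```text
{'time_s': 0.0, 'q': array([ 5.68769225e+01,  2.18444604e+01,  7.43855665e+01, -3.60952465e-04,
        8.38587153e+01, -1.23364074e+01]), 'qvel': array([-0.00147037,  0.00418995,  0.06461397, -0.02938939, -0.1189497 ,
        0.09061588]), 'joint_efforts': array([ 9.86681789e-05, -4.48469174e+01, -2.31263298e+01, -2.72284269e-04,
        4.83468917e-03, -7.87560566e-05]), 'position': array([0.1950334 , 0.51394288, 0.23067448]), 'tool_rot': array([[-9.34908371e-01,  3.54888193e-01, -8.41102756e-04],
       [ 3.54889042e-01,  9.34907523e-01, -1.30057642e-03],
       [ 3.24794077e-04, -1.51441794e-03, -9.99998801e-01]]), 'ft_force': array([0.1588564 , 0.5801566 , 0.04765595]), 'wrist_torque': array([ 0.00081343, -0.00040513, -0.0300492 ]), 'grip_width': 0.0855236446768787}
side [[451.4904046603304, 0.0, 322.56619699631136], [0.0, 451.4904046603304, 236.83777495458236], [0.0, 0.0, 1.0]] -0.11243891773733217 [[0.8539, -0.5205, -0.0039, -0.4774], [0.3021, 0.4894, 0.818, -0.2417], [-0.4238, -0.6997, 0.5751, -0.9918], [0.0, 0.0, 0.0, 1.0]]
top [[448.5511898703655, 0.0, 314.7025337957859], [0.0, 448.5511898703655, 233.79440003160136], [0.0, 0.0, 1.0]] 0.033874599815358515 [[0.0006, -1.0, 0.0089, 0.0073], [0.9912, 0.0018, 0.1327, -0.5919], [-0.1327, 0.0087, 0.9911, -1.1372], [0.0, 0.0, 0.0, 1.0]]
wrist [[351.06634180733215, 0.0, 319.9658476707864], [0.0, 351.06634180733215, 236.93519869347924], [0.0, 0.0, 1.0]] -0.045628969108025635 [[-0.0001, 0.9614, 0.2753, 0.0708], [1.0, 0.0, 0.0002, 0.0001], [0.0002, 0.2753, -0.9614, -0.1418], [0.0, 0.0, 0.0, 1.0]]
```

View pics/side0.png

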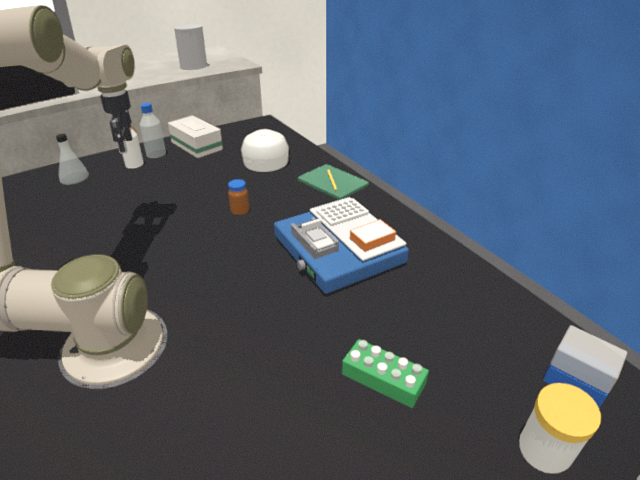

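View pics/top0.png

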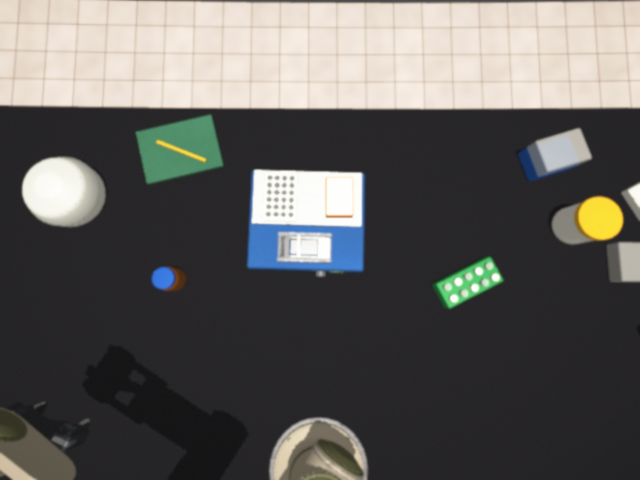

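View pics/wrist0.png

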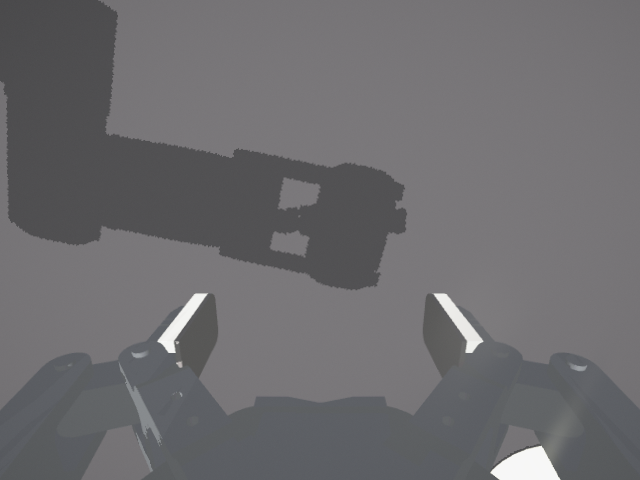

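```bash
cat > h.py <<'E'
import numpy as np, cv2
def pts(d, Twc=None):
    """world points per pixel"""
    K=d["mtx"];h,w=d["range_z"].shape
    u,v=np.meshgrid(np.arange(w),np.arange(h))
    xd=(u-K[0,2])/K[0,0]; yd=(v-K[1,2])/K[1,1]
    x,y=xd.copy(),yd.copy()
    for _ in range(8):
        s=1+d["k1"]*(x*x+y*y); x=xd/s;y=yd/s
    z=d["range_z"]; P=np.stack([x*z,-y*z,-z,np.ones_like(z)],-1)
    if Twc is None: Twc=np.linalg.inv(d["world_to_cam"])
    return (P@Twc.T)[...,:3]
def proj(d,P,Tcw=None):
    if Tcw is None: Tcw=d["world_to_cam"]
    P=np.atleast_2d(P); c=P@Tcw[:3,:3].T+Tcw[:3,3]
    x=c[:,0]/-c[:,2]; y=-c[:,1]/-c[:,2]; s=1+d["k1"]*(x*x+y*y); K=d["mtx"]
    return np.stack([K[0,0]*x*s+K[0,2],K[1,1]*y*s+K[1,2]],-1)
E
python3 - <<'E'
import pickle,numpy as np,cv2
from h import *
d=pickle.load(open("pics/top0.pkl","rb")); P=pts(d); im=d["pixels"].astype(int)
reg=np.zeros(im.shape[:2],bool); reg[160:280,240:375]=1
m=reg&(P[...,2]>0.04)&(P[...,2]<0.13)
print(np.percentile(P[reg][:,2],[5,25,50,75,95]))
m1=reg&(abs(P[...,2]-0.055)<0.004)
r=cv2.minAreaRect(P[m][:,:2].astype(np.float32)*1000); print("all",r)
r2=cv2.minAreaRect(P[reg&(P[...,2]>0.075)&(P[...,0]<0.5)][:,:2].astype(np.float32)*1000);print("housing",r2)
for p in [(249,268),(363,270),(364,171),(252,170),(277,232),(331,233),(331,262),(277,262),(300,247)]:
    print(p,P[p[1],p[0]].round(4))
c=cv2.resize(d["pixels"][160:285,240:375],None,fx=5,fy=5,interpolation=cv2.INTER_CUBIC); cv2.imwrite("pics/topc.png",c[:600,:,::-1])
E
```

```text
[-0.00203487  0.00268544  0.05700188  0.07682723  0.09639413]
all ((620.8245849609375, 30.657958984375), (300.2195739746094, 271.7830505371094), 88.44025421142578)
housing ((435.78741455078125, 18.297605514526367), (0.0, 0.0), 0.0)
(249, 268) [0.5044 0.1835 0.0007]
(363, 270) [ 0.4995 -0.1222 -0.0019]
(364, 171) [ 0.773  -0.1287 -0.002 ]
(252, 170) [0.7599 0.1738 0.0513]
(277, 232) [0.5944 0.1057 0.0548]
(331, 233) [ 0.5922 -0.0341  0.0531]
(331, 262) [ 0.5168 -0.0337  0.0556]
(277, 262) [0.5165 0.1046 0.0575]
(300, 247) [0.5518 0.0452 0.0895]
```

View pics/topc.png

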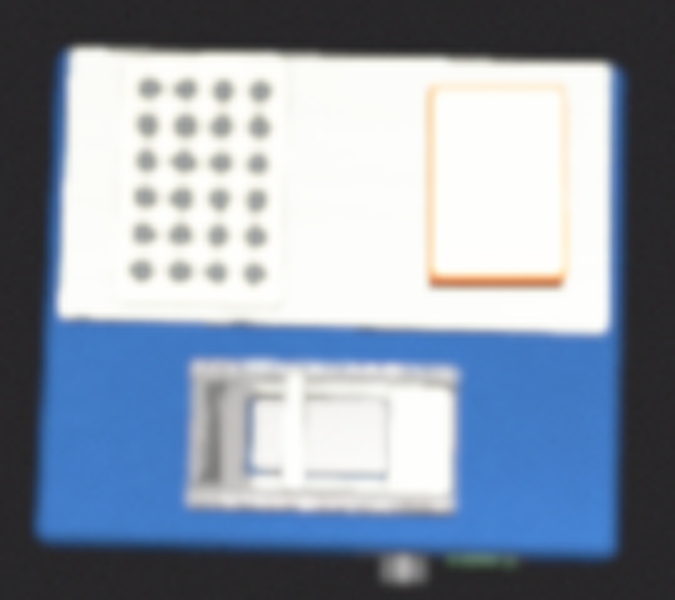

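Run:
```python
import pickle,numpy as np
from h import *
from scipy.optimize import least_squares
d=pickle.load(open("pics/top0.pkl","rb"))
c=np.array([(36,543),(618,556),(623,67),(66,45),(190,360),(458,368),(456,512),(187,508)],float)
px=(c+.5)/5-.5+[240,160]
L=np.array([(-130,150,55),(-130,-150,55),(130,-150,55),(130,150,55),(-39,70,87),(-39,-64,87),(-111,-64,87),(-111,70,87)])/1000
def W(p):
    a=p[2];R=np.array([[np.cos(a),-np.sin(a),0],[np.sin(a),np.cos(a),0],[0,0,1]]);return L@R.T+[p[0],p[1],0]
f=lambda p:(proj(d,W(p))-px).ravel()
r=least_squares(f,[.62,.03,0]);print(r.x,np.degrees(r.x[2]),f(r.x).reshape(-1,2).round(1))
p=r.x;a=p[2];print("plunger",p[0]-.075*np.cos(a),p[1]-.075*np.sin(a))
```

```text
[ 0.62727532  0.02915184 -0.02949007] -1.6896567701278031 [[-0.5 -0.4]
 [ 0.3  0.6]
 [ 0.9 -0.4]
 [-1.5  0.4]
 [ 0.6  0.2]
 [ 0.2  0.3]
 [-0.1  0.1]
 [ 0.  -0.8]]
plunger 0.5523079335932374 0.0313632713890416
```

Call:
play_rows(targets="-0.038 -0.0244 0 0.1 0.5; -0.076 -0.0488 0 0.2 1; -0.114 -0.0732 0 0.3 1; -0.152 -0.0976 0 0.4 1; -0.19 -0.122 0 0.5 1", force=40)

```text
time_s: 0.65
position: [0.3301, 0.3311, 0.2312]
tool_rot: [[-0.647, 0.762, -0.0], [0.762, 0.647, -0.0], [0.0, -0.0, -1.0]]
ft_force: [0.7, 0.8, 0.0]
grip_width: 0.0122
```

```bash
cat > go.py <<'E'
import sys,numpy as np
from rig import status
def go(x,y,z,yawx=np.pi/2-0.0295):
    s=status.observe();R=s["tool_rot"];p=s["position"]
    d=R.T@(np.array([x,y,z])-p)
    xa=np.array([np.cos(yawx),np.sin(yawx),0]); l=R.T@xa
    print("t",s["time_s"],"pos",p.round(4),"F",s["ft_force"].round(1),"grip",s["grip_width"].round(4),"d",d.round(4),"turn",round(np.arctan2(l[1],l[0]),4))
if __name__=="__main__": go(*map(float,sys.argv[1:]))
E
python3 go.py 0.552 0.031 0.22
```

```text
Traceback (most recent call last):
  File "go.py", line 8, in <module>
    if __name__=="__main__": go(*map(float,sys.argv[1:]))
                             ~~^^^^^^^^^^^^^^^^^^^^^^^^^^
  File "go.py", line 7, in go
    print("t",s["time_s"],"pos",p.round(4),"F",s["ft_force"].round(1),"grip",s["grip_width"].round(4),"d",d.round(4),"turn",round(np.arctan2(l[1],l[0]),4))
                                                                             ^^^^^^^^^^^^^^^^^^^^^
AttributeError: 'float' object has no attribute 'round'
```

```bash
sed -i 's/s\["grip_width"\].round(4)/round(s["grip_width"],4)/' go.py
python3 go.py 0.552 0.031 0.22
```

```text
t 0.65 pos [0.3301 0.3311 0.2312] F [0.7 0.8 0. ] grip 0.0122 d [-0.3724 -0.0252  0.0112] turn 0.7337
```

Call:
play_rows(targets="-0.045 -0.003 0.001 0.09 1; -0.09 -0.006 0.002 0.18 1; -0.135 -0.009 0.004 0.27 1; -0.18 -0.012 0.005 0.36 1; -0.22 -0.015 0.006 0.45 1")

```text
time_s: 1.15
position: [0.4621, 0.1539, 0.2251]
tool_rot: [[-0.251, 0.968, -0.0], [0.968, 0.251, -0.0], [-0.0, -0.0, -1.0]]
ft_force: [0.6, 1.2, -0.3]
grip_width: 0.0003
```

```bash
python3 go.py 0.552 0.031 0.22
```

```text
t 1.15 pos [0.4621 0.1539 0.2251] F [ 0.6  1.2 -0.3] grip 0.0003 d [-0.1415  0.0562  0.0051] turn 0.283
```

Call:
play_rows(targets="-0.038 0.015 0.001 0.07 1; -0.076 0.03 0.002 0.14 1; -0.114 0.045 0.004 0.21 1; -0.1415 0.056 0.005 0.283 1; -0.1415 0.056 0.005 0.283 1")

```text
time_s: 1.65
position: [0.5529, 0.0304, 0.2193]
tool_rot: [[0.03, 1.0, -0.001], [1.0, -0.03, -0.0], [-0.0, -0.001, -1.0]]
ft_force: [-0.1, 0.3, -0.3]
grip_width: -0.0002
```

```bash
cat > look.py <<'E'
import sys,pickle,cv2
from rig import status,eyes
n,cam=sys.argv[1:3]
s=status.observe();d=eyes.get_image(cam);pickle.dump((s,d),open(f"pics/{n}.pkl","wb"));cv2.imwrite(f"pics/{n}.png",d["pixels"][:,:,::-1])
print(s["position"],s["tool_rot"].round(4).tolist(),s["ft_force"])
E
python3 look.py w1 wrist
```

```text
[0.55291508 0.03043542 0.21931609] [[0.0302, 0.9995, -0.0008], [0.9995, -0.0302, -0.0004], [-0.0004, -0.0008, -1.0]] [-0.05385739  0.28126492 -0.26137186]
```

View pics/w1.png

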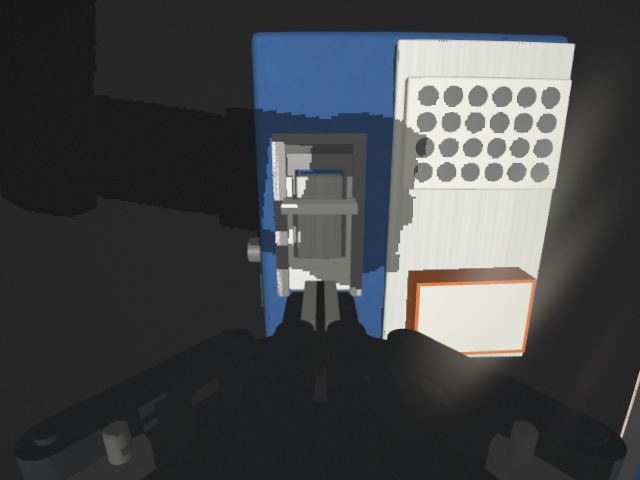

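Run:
```python
import pickle,numpy as np,cv2
s,d=pickle.load(open("pics/w1.pkl","rb"))
c=d["pixels"][120:310,240:400].astype(float); c=255*(c/255)**.6
c=cv2.resize(c.astype(np.uint8),None,fx=3.1,fy=3.1,interpolation=cv2.INTER_NEAREST);print(c.shape)
cv2.imwrite("pics/w1c.png",c[:,:,::-1])
```

```text
(589, 496, 3)
```

View pics/w1c.png

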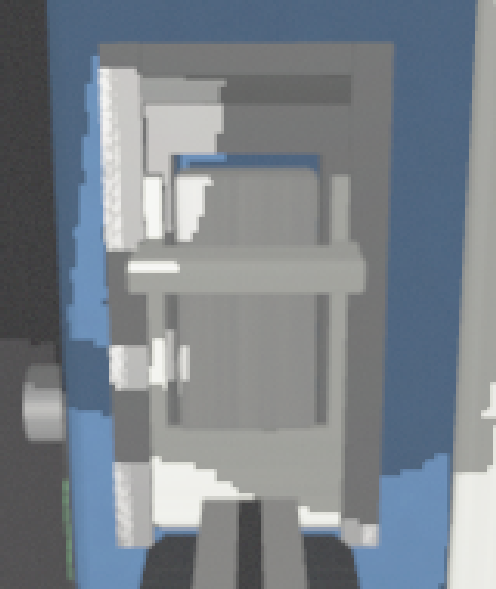

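```bash
cat > fitw.py <<'E'
import pickle,numpy as np,sys
from h import *
from scipy.optimize import least_squares
s,d=pickle.load(open("pics/w1.pkl","rb"))
T=np.eye(4);T[:3,:3]=s["tool_rot"];T[:3,3]=s["position"]
Tcw=np.linalg.inv(T@d["T_tool_cam"])
c=np.array([(98,43),(393,43),(180,427),(316,427),(180,168),(318,168),(127,292),(365,292)],float)
px=c/3.1-.5+[240,120]
L=np.array([(-111,70,87),(-39,70,87),(-93,-30,88),(-57,-30,88),(-93,38,88),(-57,38,88),(-103,12,112),(-47,12,112)])/1000
def W(p):
    a=p[2];R=np.array([[np.cos(a),-np.sin(a),0],[np.sin(a),np.cos(a),0],[0,0,1]]);return L@R.T+[p[0],p[1],p[3]]
f=lambda p:(proj(d,W(p),Tcw)-px).ravel()
g=lambda p:np.r_[f(p),p[3]*500]
p0=[.6273,.02915,-.0295,0]
print(f(p0).reshape(-1,2).round(1))
r=least_squares(g,p0);p=r.x;print(p,f(p).reshape(-1,2).round(1))
a=p[2];print("plunger",p[0]-.075*np.cos(a),p[1]-.075*np.sin(a))
P=pts(d,T@d["T_tool_cam"])
R=np.array([[np.cos(a),-np.sin(a),0],[np.sin(a),np.cos(a),0],[0,0,1]])
def loc(u,v):
    q=(P[v,u]-[p[0],p[1],0])@R; return (q*1000).round(1)+[75,0,0]
for cc in [(250,395),(250,210),(250,140),(250,110),(250,90),(250,60),(250,282),(250,460),(440,200),(430,520),(155,300)]:
    print(cc,loc(int(cc[0]/3.1+240),int(cc[1]/3.1+120)))
E
python3 fitw.py
```

```text
[[ 1.5  2.5]
 [ 1.9  2.4]
 [ 1.1  4.1]
 [ 0.8  4.1]
 [-0.4  4.9]
 [ 1.6  4.8]
 [ 1.5  4.7]
 [ 1.7  4.6]]
[ 0.62647615  0.03202772 -0.02796034 -0.00230009] [[ 0.5 -1.2]
 [ 0.3 -1.4]
 [ 0.2  0.1]
 [-0.3  0. ]
 [-1.5  1. ]
 [ 0.2  0.9]
 [ 0.4  0.4]
 [ 0.2  0.2]]
plunger 0.551505460282408 0.03412447365570627
(250, 395) [  0.5 -20.4  87.6]
(250, 210) [ 0.6 28.6 87.1]
(250, 140) [ 0.6 44.7 76. ]
(250, 110) [ 0.7 52.4 74.1]
(250, 90) [ 0.7 57.3 82. ]
(250, 60) [ 0.7 64.8 74. ]
(250, 282) [  0.6  15.2 111. ]
(250, 460) [  0.5 -40.9  82. ]
(440, 200) [53.9 26.6 54.2]
(430, 520) [ 55.4 -70.8  54.9]
(155, 300) [-23.9   4.2  81.6]
```

```bash
python3 go.py 0.5513 0.0240 0.095
```

```text
t 1.7 pos [0.5518 0.0321 0.2196] F [ 1.2 -0.5 -0.3] grip -0.0004 d [-8.200e-03 -1.000e-04  1.246e-01] turn 0.0026
```

Call:
play_rows(targets="-0.004 0 0.03 0 1; -0.008 0 0.06 0 1; -0.008 0 0.08 0 1; -0.008 0 0.095 0 1; -0.008 0 0.095 0 1")

```text
time_s: 2.2
position: [0.5496, 0.0265, 0.1237]
tool_rot: [[0.023, 1.0, -0.004], [1.0, -0.023, 0.001], [0.001, -0.004, -1.0]]
ft_force: [0.4, 0.9, -0.7]
grip_width: 0.0
```

```bash
python3 look.py w2 wrist;python3 look.py s2 side; python3 -c "
import pickle,cv2
s,d=pickle.load(open('pics/s2.pkl','rb'))
cv2.imwrite('pics/s2c.png',cv2.resize(d['pixels'][180:300,260:420],None,fx=5,fy=5,interpolation=cv2.INTER_CUBIC)[:,:,::-1])"
```

```text
[0.54964055 0.02650325 0.1237348 ] [[0.0231, 0.9997, -0.0042], [0.9997, -0.0231, 0.0009], [0.0008, -0.0042, -1.0]] [ 0.37150262  0.89376743 -0.66745873]
[0.55045268 0.02626867 0.12511145] [[0.0233, 0.9997, -0.0017], [0.9997, -0.0233, 0.0004], [0.0004, -0.0017, -1.0]] [ 0.86647936 -0.10426988  0.28680414]
```

View pics/w2.png

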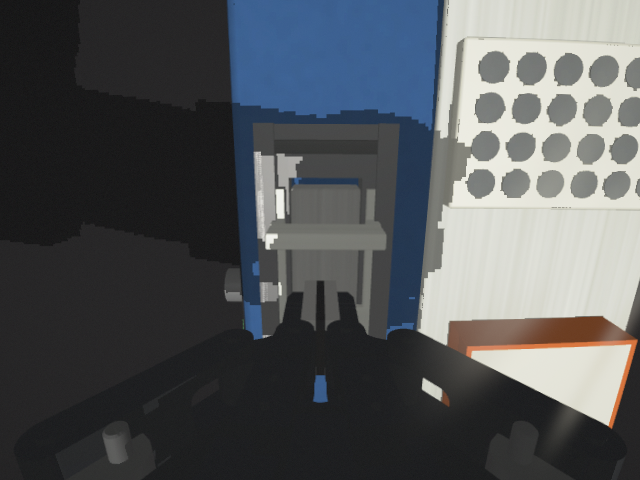

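View pics/s2c.png

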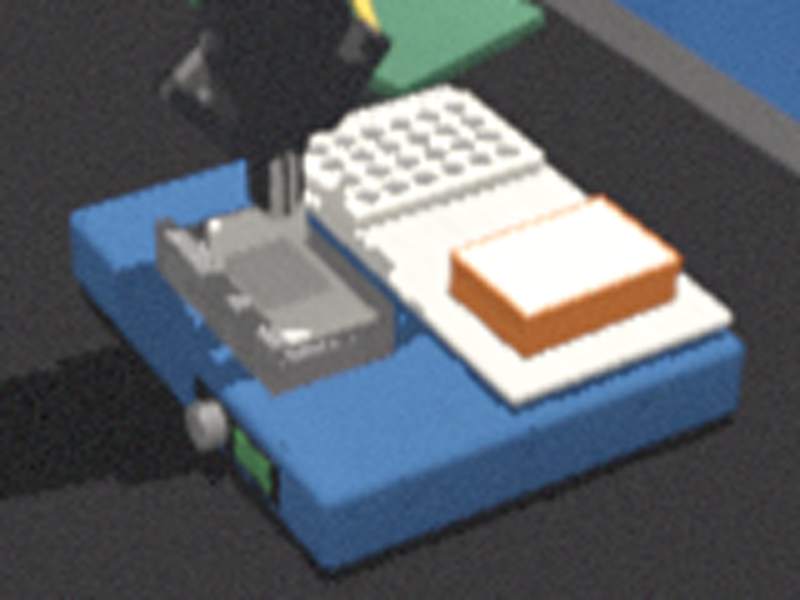

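Run:
```python
import pickle,numpy as np
from h import *
s,d=pickle.load(open("pics/w2.pkl","rb"))
for nm in ("w2","s2"):
    ss=pickle.load(open(f"pics/{nm}.pkl","rb"))[0]
    T=np.eye(4);T[:3,:3]=ss["tool_rot"];T[:3,3]=ss["position"]
    Tc=np.linalg.inv(T@d["T_tool_cam"])
    print(proj(d,[[.5518,.0461,.112],[.5235,.0461,.112],[.5798,.0461,.112],[.534,.0726,.088],[.570,.072,.088]],Tc).round(1))
    P=pts(d,T@d["T_tool_cam"]); print(P[242,300],P[246,350],P[210,325],P[265,300])
```

```text
[[325.5 250.9]
 [264.2 252.1]
 [386.3 249.6]
 [288.9 187. ]
 [360.  186.6]]
[0.54022851 0.05065417 0.11214758] [0.56314506 0.04787292 0.11097204] [0.55205184 0.060193   0.08736413] [0.53801954 0.03056073 0.08826444]
[[323.6 249.5]
 [262.8 250.8]
 [384.  248.2]
 [287.3 186.2]
 [357.9 185.7]]
[0.54107433 0.05041616 0.11348981] [0.56399317 0.04762976 0.11237247] [0.55296112 0.05994123 0.08873144] [0.53892063 0.0303122  0.08961048]
```

Call:
play_rows(targets="0 0.001 0.01 0 1; 0 0.001 0.02 0 1; 0 0.001 0.03 0 1; 0 0.001 0.032 0 1; 0 0.001 0.032 0 1")

```text
time_s: 2.8
position: [0.5521, 0.0253, 0.0928]
tool_rot: [[0.025, 1.0, -0.001], [1.0, -0.025, 0.0], [0.0, -0.001, -1.0]]
ft_force: [-0.7, -0.1, 1.2]
grip_width: 0.0001
```

Call:
play_rows(targets="0 0 0.001 0 1; 0 0 0.002 0 1; 0 0 0.004 0 1; 0 0 0.006 0 1; 0 0 0.006 0 1")

```text
time_s: 3.3
position: [0.5523, 0.0252, 0.0873]
tool_rot: [[0.025, 1.0, 0.0], [1.0, -0.025, -0.0], [-0.0, 0.0, -1.0]]
ft_force: [-1.1, -0.5, 1.8]
grip_width: 0.0004
```

Call:
play_rows(targets="0 0 0.001 0 1; 0 0 0.002 0 1; 0 0 0.003 0 1; 0 0 0.004 0 1; 0 0 0.004 0 1")

```text
time_s: 3.8
position: [0.5523, 0.0253, 0.0834]
tool_rot: [[0.025, 1.0, 0.0], [1.0, -0.025, -0.0], [-0.0, 0.0, -1.0]]
ft_force: [-1.3, -0.1, 5.0]
grip_width: -0.0003
```

```bash
python3 go.py 0.552 0.025 0.079
```

```text
t 3.8 pos [0.5523 0.0253 0.0834] F [-1.3 -0.1  5. ] grip -0.0003 d [-0.0003 -0.0003  0.0044] turn 0.0045
```

Call:
play_rows(targets="0 0 0.001 0 1; 0 0 0.0025 0 1; 0 0 0.004 0 1; 0 0 0.005 0 1; 0 0 0.005 0 1")

```text
time_s: 4.3
position: [0.5524, 0.0252, 0.0787]
tool_rot: [[0.025, 1.0, 0.001], [1.0, -0.025, -0.0], [-0.0, 0.001, -1.0]]
ft_force: [-1.8, 0.5, 7.8]
grip_width: -0.0003
```

Call:
play_rows(targets="0 0 0.0005 0 1; 0 0 0.001 0 1; 0 0 0.001 0 1")

```text
time_s: 4.6
position: [0.5524, 0.0252, 0.0779]
tool_rot: [[0.025, 1.0, 0.001], [1.0, -0.025, -0.0], [-0.0, 0.001, -1.0]]
ft_force: [-1.8, 0.1, 8.9]
grip_width: -0.0005
```

Call:
play_rows(targets="0 0 0.0004 0 1; 0 0 0.0008 0 1; 0 0 0.0008 0 1")

```text
time_s: 4.9
position: [0.5524, 0.0252, 0.0771]
tool_rot: [[0.025, 1.0, 0.001], [1.0, -0.025, -0.0], [-0.0, 0.001, -1.0]]
ft_force: [-2.5, -0.0, 9.2]
grip_width: -0.0001
```

Call:
play_rows(targets="0.002 0 0.0004 0 1; 0.004 0 0.0004 0 1; 0.006 0 0.0004 0 1; 0.008 0 0.0004 0 1; 0.01 0 0.0004 0 1")

```text
time_s: 5.4
position: [0.5534, 0.0339, 0.0771]
tool_rot: [[0.025, 1.0, 0.003], [1.0, -0.025, -0.003], [-0.003, 0.003, -1.0]]
ft_force: [-0.4, -7.1, 9.5]
grip_width: 0.0
```

Call:
play_rows(targets="0.002 0 0 0 1; 0.004 0 0 0 1; 0.006 0 0 0 1; 0.008 0 0 0 1; 0.008 0 0 0 1")

```text
time_s: 5.9
position: [0.5537, 0.0419, 0.0771]
tool_rot: [[0.025, 1.0, 0.003], [1.0, -0.025, -0.003], [-0.003, 0.003, -1.0]]
ft_force: [-0.4, -7.0, 9.1]
grip_width: 0.0001
```

```bash
python3 look.py w3 wrist
```

```text
[0.55368388 0.04194404 0.07708682] [[0.0249, 0.9997, 0.0028], [0.9997, -0.0249, -0.0027], [-0.0026, 0.0028, -1.0]] [-0.36532873 -6.99364542  9.05613842]
```

View pics/w3.png

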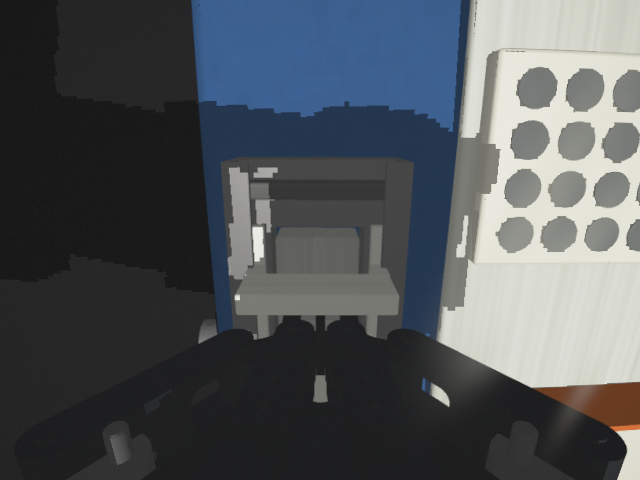

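```bash
cat > keep.py <<'E'
import pickle,numpy as np,sys
from h import *
s,d=pickle.load(open(f"pics/{sys.argv[1]}.pkl","rb"))
T=np.eye(4);T[:3,:3]=s["tool_rot"];T[:3,3]=s["position"]
P=pts(d,T@d["T_tool_cam"])
a=-.026;R=np.array([[np.cos(a),-np.sin(a),0],[np.sin(a),np.cos(a),0],[0,0,1]])
Q=((P-[.5518,.0341,.055])@R)*1000
for x0 in (-24,-21,0,24):
    u=int(np.argmin(abs(Q[250,:,0]-x0)));print("x",x0,"col",u)
    for v in range(150,330,6): print(v,Q[v,u].round(1)[1:],end=' ')
    print()
E
python3 keep.py w3
```

```text
x -24 col 260
150 [72.3 -0.6] 156 [69.6 -0.7] 162 [68.3 19.6] 168 [65.9 19. ] 174 [63.5 19.3] 180 [61.3 21.6] 186 [59.8 27.8] 192 [57.5 28.5] 198 [55.1 27.7] 204 [51.1 19.2] 210 [48.5 19.1] 216 [46.1 19.9] 222 [43.3 18.9] 228 [42.8 27.3] 234 [40.1 26.6] 240 [37.7 26.8] 246 [35.1 26.8] 252 [32.6 27.2] 258 [30.2 27.7] 264 [27.7 28.1] 270 [27.2 33.6] 276 [27.5 40.4] 282 [27.6 46.3] 288 [27.7 51.7] 294 [27.  55.2] 300 [25.4 56.4] 306 [22.5 55.2] 312 [21.3 57. ] 318 [ 2.  26.7] 324 [-0.7 27.2] 
x -21 col 270
150 [72.3 -0.6] 156 [69.6 -1.1] 162 [68.4 20.2] 168 [65.9 19.6] 174 [63.6 20. ] 180 [61.4 22.1] 186 [59.6 26.8] 192 [57.6 29.1] 198 [55.  27.5] 204 [51.3 20.6] 210 [48.6 19.9] 216 [46.  19.5] 222 [43.1 18.4] 228 [40.5 18.6] 234 [38.2 19.7] 240 [35.2 18.6] 246 [32.6 19.1] 252 [29.6 18.4] 258 [27.1 19.2] 264 [24.2 18.7] 270 [21.4 18.8] 276 [27.2 39.7] 282 [27.4 45.8] 288 [27.3 50.9] 294 [27. 55.] 300 [25.2 55.9] 306 [23.3 56.6] 312 [20.4 55.3] 318 [-2.2 19.2] 324 [-5.7 18.5] 
x 0 col 318
150 [72.3 -0.8] 156 [69.6 -0.6] 162 [68.3 19.3] 168 [66.  20.5] 174 [63.6 20.8] 180 [61.3 21.7] 186 
[... 173 characters left out ...]
52 [30.6 21. ] 258 [28.  21.4] 264 [25.3 21.5] 270 [22.6 21.7] 276 [27.8 41.2] 282 [27.1 45. ] 288 [27.3 50.8] 294 [27.4 55.9] 300 [25.1 55.7] 306 [23.1 56.1] 312 [20.8 56.2] 318 [19.1 57.2] 324 [17.2 57.8] 
x 24 col 376
150 [72.3 -1.5] 156 [69.6 -0.6] 162 [68.4 19.8] 168 [66.  20.4] 174 [63.6 19.8] 180 [61.2 20.3] 186 [59.8 28.1] 192 [57.6 28.7] 198 [55.2 28.3] 204 [51.1 19.2] 210 [48.5 19. ] 216 [45.9 19.2] 222 [43.3 19.1] 228 [43.1 28.1] 234 [40.5 28. ] 240 [37.7 26.9] 246 [35.2 27. ] 252 [32.9 28.1] 258 [29.9 26.8] 264 [27.2 26.8] 270 [27.2 33.6] 276 [27.4 40.1] 282 [27.3 45.6] 288 [27.8 51.9] 294 [27.2 55.6] 300 [25.5 56.6] 306 [23.  56.1] 312 [20.9 56.4] 318 [ 1.5 25.9] 324 [-0.7 27.2]
```

Call:
play_rows(targets="0.0015 0 0 0 1; 0.003 0 0 0 1; 0.0045 0 0 0 1; 0.006 0 0 0 1; 0.0075 0 0 0 1")

```text
time_s: 6.45
position: [0.5539, 0.0492, 0.0771]
tool_rot: [[0.025, 1.0, 0.003], [1.0, -0.025, -0.003], [-0.003, 0.003, -1.0]]
ft_force: [-0.7, -8.4, 9.4]
grip_width: -0.0
```

Call:
play_rows(targets="0.0005 0 0 0 1; 0.001 0 0 0 1; 0.0015 0 0 0 1; 0.0015 0 0 0 1")

```text
time_s: 6.85
position: [0.5539, 0.0507, 0.0771]
tool_rot: [[0.025, 1.0, 0.003], [1.0, -0.025, -0.003], [-0.003, 0.003, -1.0]]
ft_force: [-0.6, -7.8, 9.6]
grip_width: 0.0
```

Keeper about 16.3 mm; continue in small steps.

Call:
play_rows(targets="0.0005 0 0 0 1; 0.001 0 0 0 1; 0.001 0 0 0 1")

```text
time_s: 7.15
position: [0.5539, 0.0517, 0.0771]
tool_rot: [[0.025, 1.0, 0.003], [1.0, -0.025, -0.003], [-0.003, 0.003, -1.0]]
ft_force: [-0.6, -7.5, 8.7]
grip_width: -0.0002
```

Call:
play_rows(targets="0.0004 0 0 0 1; 0.0008 0 0 0 1; 0.0008 0 0 0 1")

```text
time_s: 7.45
position: [0.554, 0.0525, 0.0771]
tool_rot: [[0.025, 1.0, 0.003], [1.0, -0.025, -0.003], [-0.003, 0.003, -1.0]]
ft_force: [-0.5, -8.9, 9.2]
grip_width: -0.0003
```

Call:
play_rows(targets="0.0003 0 0 0 1; 0.0006 0 0 0 1; 0.0006 0 0 0 1")

```text
time_s: 7.75
position: [0.554, 0.0531, 0.0771]
tool_rot: [[0.025, 1.0, 0.003], [1.0, -0.025, -0.003], [-0.003, 0.003, -1.0]]
ft_force: [-0.8, -7.6, 9.6]
grip_width: 0.0001
```

Call:
play_rows(targets="0.0003 0 0 0 1; 0.0006 0 0 0 1; 0.0006 0 0 0 1")

```text
time_s: 8.05
position: [0.554, 0.0532, 0.0771]
tool_rot: [[0.025, 1.0, 0.003], [1.0, -0.025, -0.004], [-0.004, 0.003, -1.0]]
ft_force: [-0.1, -10.9, 8.6]
grip_width: -0.0001
```

```bash
python3 look.py w4 wrist; python3 keep.py w4 | tail -2
```

```text
[0.55398318 0.05315037 0.07708851] [[0.0251, 0.9997, 0.0026], [0.9997, -0.0251, -0.0039], [-0.0038, 0.0027, -1.0]] [ -0.10252732 -10.93686487   8.59908698]
x 24 col 376
150 [83.5 -0.6] 156 [80.8 -1.5] 162 [78.1 -0.7] 168 [75.5  0.6] 174 [72.6 -0.8] 180 [69.8 -1.1] 186 [69.2 14.4] 192 [67.3 18.9] 198 [64.9 19.6] 204 [62.3 19.1] 210 [61.1 25.9] 216 [59.1 27.8] 222 [56.6 27.6] 228 [53.9 26.8] 234 [51.5 27. ] 240 [49.3 28.2] 246 [46.4 27.2] 252 [43.8 27.1] 258 [40.9 26.3] 264 [38.4 26.7] 270 [38.8 34.5] 276 [39. 41.] 282 [38.7 46. ] 288 [38.3 50.2] 294 [38.1 54.8] 300 [36.5 56.1] 306 [ 90.  163.6] 312 [32.1 56.2] 318 [13.4 27. ] 324 [10.6 27.3]
```

Call:
play_rows(targets="0.0003 0 0 0 1; 0.0005 0 0 0 1; 0.0005 0 0 0 1")

```text
time_s: 8.4
position: [0.554, 0.0532, 0.0771]
tool_rot: [[0.025, 1.0, 0.003], [1.0, -0.025, -0.005], [-0.005, 0.003, -1.0]]
ft_force: [-0.6, -14.2, 9.5]
grip_width: -0.0001
```

Call:
play_rows(targets="-0.0005 0 0 0 1; -0.001 0 0 0 1; -0.002 0 0 0 1; -0.003 0 0 0 1; -0.003 0 0 0 1")

```text
time_s: 8.9
position: [0.554, 0.053, 0.0771]
tool_rot: [[0.025, 1.0, 0.003], [1.0, -0.025, 0.001], [0.001, 0.003, -1.0]]
ft_force: [1.3, 1.9, 9.2]
grip_width: -0.0005
```

Call:
play_rows(targets="0 0 -0.001 0 1; 0 0 -0.002 0 1; 0 0 -0.003 0 1; 0 0 -0.004 0 1; 0 0 -0.005 0 1")

```text
time_s: 9.4
position: [0.5525, 0.0528, 0.0807]
tool_rot: [[0.025, 1.0, -0.001], [1.0, -0.025, 0.0], [0.0, -0.001, -1.0]]
ft_force: [-0.1, 0.3, -0.6]
grip_width: 0.0001
```

```bash
python3 look.py w5 wrist; python3 keep.py w5 | tail -2
```

```text
[0.55254273 0.05275523 0.08073032] [[0.025, 0.9997, -0.0012], [0.9997, -0.025, 0.0001], [0.0001, -0.0012, -1.0]] [-0.10009787  0.32234708 -0.55751875]
x 24 col 378
150 [83.1 -0.1] 156 [80.3 -0.5] 162 [77.4 -1.7] 168 [74.8  0.5] 174 [72.   0.1] 180 [69.2  0.8] 186 [69.  19.8] 192 [66.5 20.3] 198 [63.7 18.8] 204 [61.7 22.1] 210 [60.4 28.2] 216 [57.9 28.1] 222 [55.5 28.7] 228 [52.4 26.3] 234 [49.9 26.6] 240 [47.6 27.7] 246 [45.1 27.9] 252 [42.2 27.2] 258 [39.4 26.9] 264 [38.2 30.9] 270 [38.5 38.6] 276 [38.7 45.1] 282 [38.4 50.1] 288 [38.4 55.4] 294 [36.6 56.3] 300 [33.8 55.4] 306 [32.2 56.7] 312 [14.3 27.7] 318 [11.1 27.3] 324 [ 8.5 27.9]
```

Call:
play_rows(targets="-0.003 0 -0.003 0 1; -0.004 0 -0.015 0 1; -0.004 0 -0.035 0 1; -0.004 0 -0.06 0 1; -0.004 0 -0.09 0 1")

```text
time_s: 9.95
position: [0.5524, 0.0486, 0.1724]
tool_rot: [[0.025, 1.0, -0.001], [1.0, -0.025, 0.0], [0.0, -0.001, -1.0]]
ft_force: [0.5, 0.1, -0.4]
grip_width: -0.0001
```

Call:
play_rows(targets="-0.02 0 -0.02 0 1; -0.045 0 -0.03 0 1; -0.06 0 -0.04 0 1; -0.06 0 -0.04 0 1; -0.06 0 -0.04 0 1")

```text
time_s: 10.45
position: [0.5511, -0.011, 0.211]
tool_rot: [[0.026, 1.0, -0.0], [1.0, -0.026, 0.0], [0.0, -0.0, -1.0]]
ft_force: [0.2, 0.4, 0.0]
grip_width: -0.0001
```

```bash
python3 look.py w6 wrist;  python3 look.py s6 side
python3 - <<'E'
import pickle,cv2,numpy as np
s,d=pickle.load(open('pics/w6.pkl','rb'))
c=d['pixels'].astype(float);c=(255*(c/255)**.6).astype(np.uint8)
cv2.imwrite('pics/w6b.png',cv2.resize(c[120:360,180:460],None,fx=2.4,fy=2.4)[:,:,::-1])
s,d=pickle.load(open('pics/s6.pkl','rb'))
cv2.imwrite('pics/s6c.png',cv2.resize(d['pixels'][180:300,260:420],None,fx=5,fy=5,interpolation=cv2.INTER_CUBIC)[:,:,::-1])
E
```

```text
[ 0.5511228  -0.01096297  0.21096477] [[0.0256, 0.9997, -0.0004], [0.9997, -0.0256, 0.0005], [0.0004, -0.0004, -1.0]] [0.24493223 0.36999014 0.04897172]
[ 0.55101122 -0.01056086  0.21061589] [[0.0249, 0.9997, -0.0011], [0.9997, -0.0249, 0.0006], [0.0006, -0.0011, -1.0]] [ 0.06315092  0.33894995 -0.80875858]
```

View pics/w6b.png

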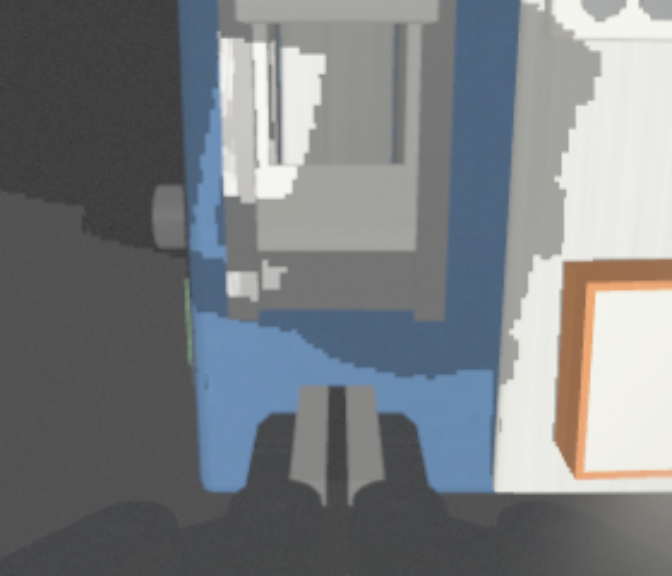

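View pics/s6c.png

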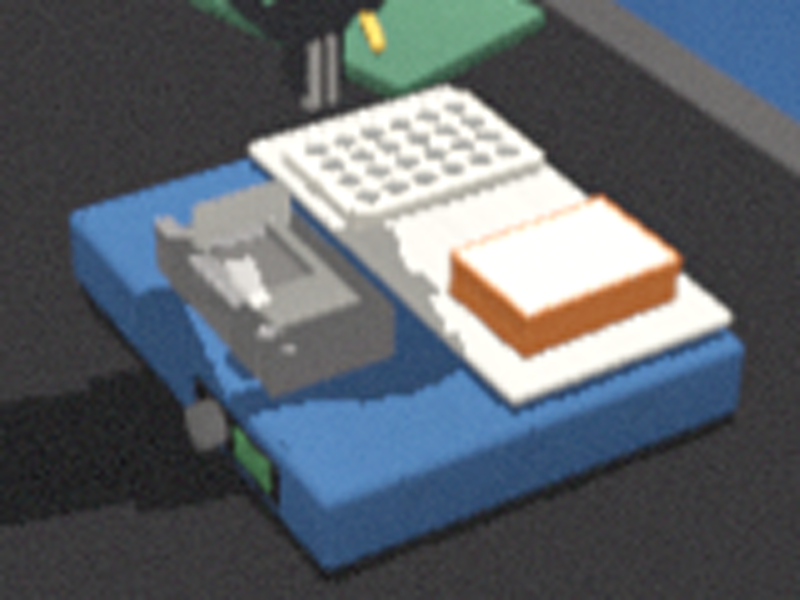

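Run:
```python
import pickle,numpy as np
from h import *
s,d=pickle.load(open("pics/w6.pkl","rb"))
T=np.eye(4);T[:3,:3]=s["tool_rot"];T[:3,3]=s["position"]
P=pts(d,T@d["T_tool_cam"])
a=-.026;R=np.array([[np.cos(a),-np.sin(a),0],[np.sin(a),np.cos(a),0],[0,0,1]])
Q=((P-[.5518,.0341,.055])@R)*1000
for x0 in (0,22,24):
    u=int(np.argmin(abs(Q[170,:,0]-x0)));print("x",x0,"col",u)
    for v in range(60,232,4): print(v,Q[v,u].round(1)[1:],end=' ')
    print()
```

```text
x 0 col 422
60 [78.8 25.8] 64 [76.3 24.9] 68 [73.2 26.9] 72 [70.9 24.6] 76 [68.3 24.2] 80 [65.4 25.4] 84 [62.8 24.5] 88 [60.1 23.8] 92 [57.3 24.6] 96 [54.5 24.3] 100 [51.7 25.4] 104 [48.8 26.1] 108 [46.1 25.6] 112 [43.2 25.5] 116 [40.4 26.7] 120 [37.6 25.6] 124 [34.7 26. ] 128 [31.9 25.3] 132 [29.  24.5] 136 [26.1 23.8] 140 [23.1 13. ] 144 [20.  12.3] 148 [17.  14.3] 152 [13.8 12.6] 156 [10.7 13. ] 160 [ 7.5 12.3] 164 [ 4.4 12.2] 168 [ 1.3 12.9] 172 [-2.  12.5] 176 [-5.2 12.4] 180 [-8.5 12. ] 184 [-11.4  14.1] 188 [-14.9  12.8] 192 [-18.   13.5] 196 [-21.2  14. ] 200 [-24.6  13.5] 204 [-28.   13.1] 208 [-31.2  13.9] 212 [-34.6  13.7] 216 [-37.9  14.4] 220 [-41.3  14.3] 224 [-45.   13.2] 228 [-48.4  13.5] 
x 22 col 350
60 [83.5 -1. ] 64 [80.9 -2.2] 68 [77.5  0.2] 72 [74.6 -0.1] 76 [68.7 18.8] 80 [66.  18.3] 84 [63.3 18.2] 88 [59.1 29.4] 92 [56.4 29.2] 96 [54.1 25.4] 100 [51.2 26.6] 104 [48.2 28.7] 108 [45.6 27.4] 112 [42.8 27.1] 116 [38.5 55.1] 120 [35.9 55.7] 124 [33.4 56.5] 128 [30.9 55.6] 132 [28.7 27.3] 136 [25.8 27. ] 140 [22.9 26.1] 144 [20.  26.7] 148 [17.1 27.7] 152 [14.1 26.9
[... 341 characters left out ...]

60 [83.5 -0.7] 64 [80.5 -0.5] 68 [77.7 -0.8] 72 [74.8 -1.2] 76 [68.7 19. ] 80 [65.8 20. ] 84 [63.2 18.6] 88 [59.1 29.1] 92 [56.4 28.9] 96 [53.8 27.6] 100 [51.1 27.9] 104 [48.3 27.7] 108 [45.5 28. ] 112 [42.8 26.8] 116 [38.5 55.1] 120 [35.9 56.1] 124 [33.4 54.6] 128 [30.8 56.2] 132 [28.7 28. ] 136 [25.8 27. ] 140 [22.9 27.4] 144 [20.  27.3] 148 [17.  25.7] 152 [14.2 27.7] 156 [11.2 27.9] 160 [ 8.2 27.2] 164 [ 5.3 28.4] 168 [ 2.3 28.1] 172 [-0.6 28.4] 176 [-3.6 28.9] 180 [-6.9 26.8] 184 [-9.9 27. ] 188 [-13.   27.4] 192 [-16.1  27. ] 196 [-19.3  27. ] 200 [-22.5  26.3] 204 [-25.5  27.3] 208 [-28.6  27.5] 212 [-32.   26.8] 216 [-35.2  26.6] 220 [-38.4  26.8] 224 [-43.7  18.8] 228 [-47.   19.2]
```

Run:
```python
import pickle,numpy as np
from h import *
s,d=pickle.load(open("pics/w6.pkl","rb"))
T=np.eye(4);T[:3,:3]=s["tool_rot"];T[:3,3]=s["position"]
P=pts(d,T@d["T_tool_cam"])
for v in (140,160,175,184,192,200,210): print(v,((P[v,320]-[.5518,.0341,.055])*1000).round(1))
from rig import env,status
print(status.observe()["ft_force"]); env.close_job()
```

```text
140 [ 0.1 22.8 24.1]
160 [-0.2  8.  23.4]
175 [-0.5 -3.4 23.6]
184 [ -0.7 -10.4  23.4]
192 [ -0.9 -16.2  26.7]
200 [ -1.  -22.4  27.1]
210 [ -1.2 -30.3  27.3]
[ 0.1467171  -0.25723479  0.22293902]
the job is handed in; nothing more can be done
```

The lock is set: the keeper is at its end stop and holds the plunger down. I've handed the job in at about 10.5 s of the 45 s.

With the fingers shut, I pressed the plunger down about 10.5 mm (about 9.5 N). I kept it down while pushing the keeper's bridge to +y until it stopped moving. There the side force rose to about 14 N with no further travel, then I backed off, lifted straight up and moved clear.

**Last checks, all in agreement:**
- **Plunger:** its top is about 23.5 mm above the deck, down from about 32.5 mm, so it rests about 9 mm in, under the lip.
- **Keeper:** it has slid about 18.5–19 mm, with no visible gap between its end and the end stop. It did not move back after release.
- **Robot:** the tool is well clear and the wrist force reads about zero.
- **Other things:** the well plate and tip box look unmoved in the last side picture. I did not check the bottle and tube rack afterwards, but the arm went nowhere near the rack and passed well above the bottle.

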